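# Lay out the goldsmith's bench for the next ring

## Task

Set up the goldsmith's bench for the next ring: stand the wooden ring post upright on the middle of the round dark soldering board, with the gold ring slipped over its pin all the way down onto the foot. Stand the steel doming block midway between the soldering board and the little anvil, and the amber jar upright midway between the soldering board and the round punch stand, both on the bench top and in line with the row. Leave the small aluminium tin where it is.

Things in the scene. Friction and masses are not known exactly. Their poses are not given: they have to be found in the camera images.
- board: Round dark charcoal soldering board, fixed, 110 mm across, 15 mm thick; origin at the centre of its underside on the bench top. Always the middle one of a straight row of three fixed round things (board, anvil, punch stand), centres 225 mm apart; its own y axis runs along the row, its x axis across the row.
- anvil: Little steel anvil with a horn, on a round dark wooden stump 100 mm across and 30 mm high, 70 mm high in all, fixed; origin at the centre of its underside. At one end of the row, left or right, 225 mm from the centre of the board. Midway to the board means half-way along the straight line between the two centres.
- stand: Round pale wooden punch stand, 100 mm across and 35 mm high, with a ring of upright steel ball punches reaching 75 mm, fixed; origin at the centre of its underside. At the other end of the row, 225 mm from the centre of the board. Midway to the board means half-way along the straight line between the two centres.
- post_foot (a point): Pale wooden ring post, loose, 80 g, starts upright on the bench: a cylindrical foot 40 mm across and 30 mm high, on it a central tapered pin 32 mm high, 15 mm across at the bottom and 8 mm at the tip (62 mm in all). This point is the centre of the foot, 15 mm above its underside, good to grip; z is the post's own axis, up.
- ring_mid (a point): Gold finger ring (plain band), loose, 15 g, lying flat on the bench: 28 mm outside, 20 mm inside, 10 mm high. This point is its centre, half-way up (5 mm); z is its axis. On the pin it goes down until it lies on the foot.
- block_mid (a point): Steel doming block, loose, about 0.5 kg: a 40 mm cube with round hollows shown dark on its faces. This point is its centre (20 mm up); x and y are square to its side faces.
- jar_mid (a point): Squat amber glass jar with a black screw cap, loose, about 120 g, starts upright: 44 mm across up to 36 mm high, cap 38 mm across, 50 mm high in all. This point is on its axis half-way up (25 mm).
- tin_mid (a point): Small round aluminium tin, loose, 32 mm across, 25 mm high, standing among the things to be moved; to be left alone. This point is its centre (12.5 mm up).
Mind the look-alikes: they are no part of the job. Leave any green or pink look-alike of the part that bears jar_mid alone.

How it is judged:
By the outcome, as a careful person would: the job done as asked, in the order asked, and still so for the second after the job is handed in, with the robot touching nothing.
It also fails if it takes over 106 s, if anything falls off the work surface, if the arm or the gripper's body presses on something with over 40 N, if the wrist force passes 120 N, or if a joint passes its speed limit or range.

## Robot

A 7-joint arm with a two-finger parallel gripper is mounted at the origin on the work surface. World frame = base frame: x ahead of the robot, y to its left, z up, the work surface at z = 0. Lengths are in m, angles in rad, forces in N, time in s.
With the tool pointing down it reaches from about 0.4 to 0.85 m from the base axis. Payload 10.4 kg.
Tool frame: the origin (TCP) lies at the very end of the fingers, on their centre line; the grasp point (between the pads) lies 19 mm behind it (manip.pinch_z is the distance from the TCP to the grasp point, in m); z points along the fingers, y is the line along which they close (so a half turn about z gives the same grasp; the last joint's range is limited). The gripper opens to 85 mm and grips with 20 to 120 N. Pads are 22 mm wide; open, the fingers measure 114 mm over their backs; the gripper's body (76 mm by 85 mm) begins 54 mm behind the grasp point. The pads swing forward as they close: fully open they stand 13 mm farther back than shut.
Start: joints at [-1.214, 0.332, -0.065, 1.46, 0.022, 1.35, -0.088], TCP at [0.232, 0.58, 0.231] pointing down, gripper open.
Joint ranges: [-2.6, 2.6], [-0.5, 2.12], [-1.47, 1.34], [0.16, 2.42], [-1.27, 4.41], [0.06, 2.06], [-2.6, 2.6]. Speed limits (rad/s): [2.22, 2.22, 2.79, 2.79, 3.14, 3.14, 3.14].

## Interface

Orientations are given as a unit quaternion [x, y, z, w].
In Python, from workcell import manip gives the robot as it stands. The module is installed in compiled form; this text tells all that it offers.
- The arm moves only by the shell command python3 -m creep 'ROWS' [OPENING] [FORCE]. ROWS is a JSON object of lists of equal length, an entry for each row: "slide": the shift along the tool's x, y, z in m, a list of three; "twist": the turn about the tool's z in degrees. A call has 1 to 8 rows; each row shifts and turns the commanded pose from where the row before left it, along the tool's axes as they then stand; what a row does not reach is not made up. A row lasts 1/8 s, in which the tool goes at most 62.5 mm and 10.7 degrees, less where a joint would pass 70% of its speed; a pose out of reach is approached as far as the arm can. A call with a gripper value outside its range is refused whole. OPENING is the opening in per cent of the stroke, from 0 (shut) to 100 (fully open), set as the call begins (- or left out, the last holds). The fingers move at their own pace and stop on an object; FORCE is the grip in N (left out, the last holds). Time passes only in rows, so rows that do not move let the fingers close. It gives the time, the measured TCP pose, the force, the opening and the grip force at its end, in the units of the state.
- manip.get_obs(): the state, without advancing time (a new reading comes with each control period).
- manip.camera(name): name is "scene" or "top" or "wrist"; returns (picture, depth): 420x560x3 uint8, blue, green, red; 420x560 float32, m along the optical axis (not along the pixel's ray), 0 where there is no reading.
- manip.camera_params(name): a dict with "intrinsics" (3x3 intrinsics, pixels), "R" (3x3) and "t" (3): a world point X has camera coordinates R X + t. Camera axes: x right, y down, z forward; pixel columns grow to the right and rows downward; lengths in m; the calibration is good to about 2 mm. A picture is of the moment at which its call begins: read the wrist's pose just before it. camera_params takes no time and is no camera call; for the wrist camera it gives the pose at the moment of the call.
- manip.hand_in(): hands the job in; it is judged then, once.
The state is a dict: "clock": time; "joint_pos": joint angles; "joint_velocities": joint speeds; "tau": joint torques, N m; "position": TCP position; "ee_rot": TCP orientation; "ft_force": force on the tool from outside, world axes, zero at the start; "torque": the same for the moment, N m; "grip_width": opening from 0.0 (shut) to 1.0 (fully open); "grasp_force": force on a finger pad.
Only numpy, scipy, OpenCV 4.12 (cv2) and the standard library are available. Lean on these libraries where they do the work, as an engineer would, in place of code of your own. Each camera call takes 0.05 s, during which the arm holds its last target. There are 200 camera calls.

## Working session

There is one attempt and no reset: what is moved stays moved. The work goes in short steps, Python scripts to look and compute and a shell command to move; the robot and the scene stay as the last step left them, time stands still between calls to the robot, and variables do not carry over. Pictures are saved under pics/ and viewed, at most 15 in all, crops included, and the job is handed in when it is done.

```bash
mkdir -p pics; cat > h.py <<'E'
import numpy as np, cv2
from workcell import manip
from scipy.spatial.transform import Rotation as R
def cam(n):
    P=manip.camera_params(n); im,d=manip.camera(n); return im,d,P
def ray(P,u,v,z):
    K,Rm,t=np.array(P["intrinsics"]),np.array(P["R"]),np.array(P["t"])
    c=-Rm.T@t; r=Rm.T@np.linalg.solve(K,[u,v,1.]); return c+r*(z-c[2])/r[2]
def pix(P,X):
    q=np.array(P["intrinsics"])@(np.array(P["R"])@np.array(X)+np.array(P["t"])); return q[:2]/q[2]
def heightmap(d,P):
    K,Rm,t=np.array(P["intrinsics"]),np.array(P["R"]),np.array(P["t"])
    v,u=np.indices(d.shape); X=np.stack([(u-K[0,2])/K[0,0]*d,(v-K[1,2])/K[1,1]*d,d],-1)
    return (X-t)@Rm
def tool(dw):
    o=manip.get_obs(); return R.from_quat(o["ee_rot"]).inv().apply(np.array(dw))
E
python3 - <<'E'
from h import *
o=manip.get_obs();print(o["clock"],o["position"],R.from_quat(o["ee_rot"]).as_matrix().round(3))
for n in("top","scene"):
    im,d,P=cam(n);cv2.imwrite(f"pics/{n}0.png",im);np.savez(f"{n}0.npz",im=im,d=d,**P)
    print(n,-np.array(P["R"]).T@np.array(P["t"]))
E
```

```text
0.0 [0.23158623 0.58011662 0.2305182 ] [[-0.929  0.371 -0.   ]
 [ 0.371  0.929 -0.001]
 [-0.    -0.001 -1.   ]]
top [0.30715653 0.04570309 1.15877821]
scene [0.92936102 0.246917   0.82463497]
```

View pics/top0.png

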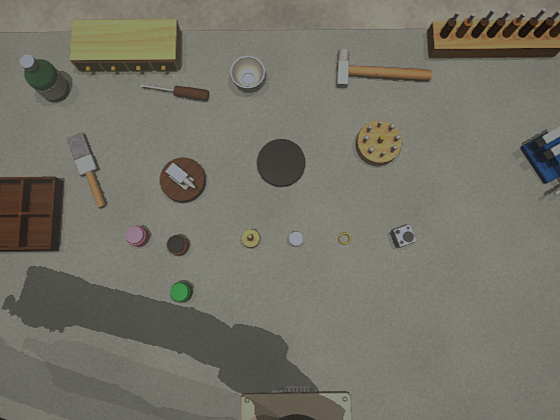

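View pics/scene0.png

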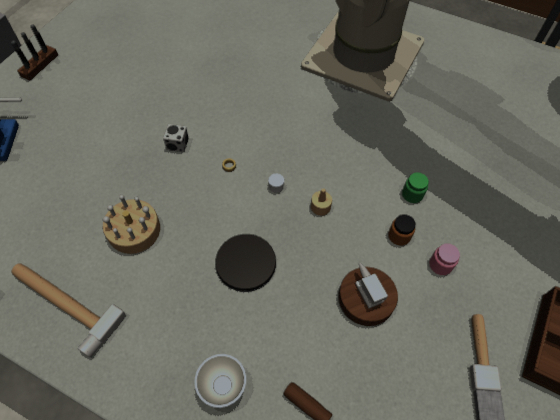

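The top view has the anvil stump at (182,180), board at (281,162), punch stand at (379,143), post (250,238), tin (295,238), ring (344,238) and block (403,236). 
Jar candidates are pink (136,236), black cap (177,245) and green (180,292). The black-capped one with an amber body (scene 402,230) fits; I'll confirm it in a crop while measuring.

```bash
python3 - <<'E'
from h import *
z=np.load("top0.npz");im=z["im"];d=z["d"]
W=heightmap(d,z)
seeds=dict(board=(281,162),anvil=(182,180),stand=(379,143),post=(250,238),tin=(295,238),ring=(344,238),block=(403,236),jar=(177,245),pink=(136,236),green=(180,292))
print("table z",np.median(W[200:220,240:340,2]))
m=((W[...,2]>0.006)&(d>0)).astype(np.uint8)
n,L,st,ce=cv2.connectedComponentsWithStats(m)
for k,(u,v) in seeds.items():
    l=np.bincount(L[v-6:v+7,u-6:u+7].ravel(),minlength=2);l[0]=0;l=l.argmax()
    p=W[L==l]; zt=np.percentile(p[:,2],90)
    h=p[p[:,2]>zt-.006] 
    c=cv2.findContours((L==l).astype(np.uint8),0,1)[0][0]
    print(k,st[l],"zt",zt.round(4),"all",((p.min(0)+p.max(0))/2).round(4)[:2],"top",h.mean(0).round(4)[:2],"ext",np.ptp(p,0).round(3)[:2],cv2.minAreaRect(c)[2])
s=np.load("scene0.npz")["im"];a=cv2.resize(s[160:290,360:480],None,fx=3.5,fy=3.5,interpolation=cv2.INTER_CUBIC)
b=cv2.resize(im[215:265,370:430],None,fx=6,fy=6,interpolation=cv2.INTER_CUBIC);c=np.zeros((455,780,3),np.uint8);c[:a.shape[0],:a.shape[1]]=a;c[:300,420:]=b
cv2.imwrite("pics/crop1.png",c)
E
```

```text
table z -0.0003234310054609647
board [ 257  139   48   48 1800] zt 0.0174 all [0.6135 0.0235] top [0.613  0.0238] ext [0.109 0.107] 90.0
anvil [ 159  157   46   46 1616] zt 0.068 all [0.573  0.2451] top [0.5726 0.2447] ext [0.1 0.1] 45.0
stand [ 355  121   46   45 1634] zt 0.0586 all [ 0.6534 -0.1964] top [ 0.6535 -0.1969] ext [0.098 0.098] 90.0
post [241 229  18  19 270] zt 0.0379 all [0.4394 0.0935] top [0.4393 0.0936] ext [0.04  0.038] 90.0
tin [288 231  15  16 168] zt 0.027 all [ 0.4389 -0.0059] top [ 0.4382 -0.0064] ext [0.031 0.031] 45.0
ring [338 232  13  13  64] zt 0.0132 all [ 0.4397 -0.1149] top [ 0.4392 -0.1157] ext [0.027 0.027] 26.56505012512207
block [390 224  26  25 409] zt 0.0426 all [ 0.4412 -0.2412] top [ 0.4407 -0.2405] ext [0.049 0.048] 70.01689147949219
jar [166 235  23  21 363] zt 0.0517 all [0.4258 0.2515] top [0.4258 0.2519] ext [0.042 0.043] 45.0
pink [125 226  24  21 384] zt 0.0514 all [0.4463 0.3388] top [0.4468 0.3404] ext [0.042 0.042] 90.0
green [170 282  22  21 364] zt 0.0517 all [0.3251 0.2402] top [0.3254 0.2416] ext [0.043 0.04 ] 90.0
```

View pics/crop1.png

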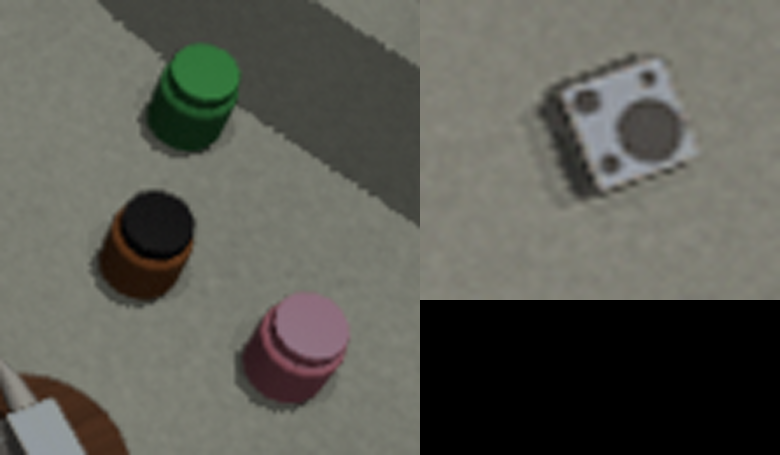

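The crop confirms the amber jar with black cap (crop 150,245), apart from green (195,95) and pink (300,345). The block's edges are at about 16–20° yaw. I'll move above the post.

```bash
python3 -m creep '{"slide":[[-0.031,-0.031,0],[-0.031,-0.031,0],[-0.031,-0.031,0],[-0.031,-0.031,0],[-0.031,-0.031,0],[-0.031,-0.031,0],[-0.031,-0.031,0],[-0.031,-0.031,0]],"twist":[0,0,0,0,0,0,0,0]}' 100 40
python3 -m creep '{"slide":[[-0.031,-0.031,0],[-0.031,-0.031,0],[-0.031,-0.031,0],[-0.031,-0.032,0],[0,0,0],[0,0,0],[0,0,0],[0,0,0]],"twist":[0,0,0,0,10,10,10,10]}'
python3 -m creep '{"slide":[[0,0,0],[0,0,0],[0,0,0],[0,0,0]],"twist":[9,9,0,0]}'
cat >> h.py <<'E'
def todo(x,y,z,yaw):
    "slide along tool axes and twist (deg) to reach TCP x,y,z with tool y at world yaw"
    o=manip.get_obs();M=R.from_quat(o["ee_rot"]).as_matrix();p=np.array(o["position"])
    w=np.degrees(np.arctan2(M[1,1],M[0,1])); t=(w-yaw+90)%180-90
    print("t",round(o["clock"],2),"p",p.round(4),"yaw",w.round(1),"tilt",M[2,:2].round(3),"grip",round(o["grip_width"],3),round(o["grasp_force"],1),"slide",(M.T@(np.array([x,y,z])-p)).round(4),"twist",t.round(1))
E
python3 - <<'E'
from h import *
todo(.4394,.0935,.1,10.3)
im,d,P=cam("wrist");cv2.imwrite("pics/w1.png",im);np.savez("w1.npz",im=im,d=d,**P)
W=heightmap(d,P); print("cam",-P["R"].T@P["t"])
m=((W[...,2]>0.006)&(d>0)).astype(np.uint8)
n,L,st,ce=cv2.connectedComponentsWithStats(m)
for i in range(1,n):
    if st[i,4]>300:
        p=W[L==i];print(st[i],p.max(0).round(4),((p.min(0)+p.max(0))/2).round(4),np.ptp(p,0).round(3))
E
```

```text
clock: 1.1
position: [0.3704, 0.2567, 0.2311]
ee_rot: [0.189, 0.982, -0.0, -0.0]
ft_force: [0.3, 0.4, 1.0]
grip_width: 1.002
grasp_force: 0.0
clock: 2.1
position: [0.4387, 0.096, 0.231]
ee_rot: [0.516, 0.857, -0.0, -0.0]
ft_force: [0.1, -0.7, -0.3]
grip_width: 0.999
grasp_force: 0.0
clock: 2.6
position: [0.4388, 0.0961, 0.2312]
ee_rot: [0.64, 0.768, -0.0, -0.0]
ft_force: [0.4, -0.5, 0.2]
grip_width: 1.003
grasp_force: 0.0
t 2.6 p [0.4388 0.0961 0.2312] yaw 10.4 tilt [ 0. -0.] grip 1.003 0.0 slide [-2.700e-03  1.000e-04  1.312e-01] twist 0.1
cam [0.42415401 0.17992016 0.37333461]
[ 174    0   52   50 2032] [0.3503 0.2613 0.0524] [0.3302 0.2414 0.0292] [0.04  0.04  0.046]
[ 280    3   45   56 1932] [0.4509 0.2717 0.052 ] [0.4294 0.2513 0.0291] [0.043 0.041 0.046]
[ 384   13  111  106 8568] [0.626  0.2955 0.0713] [0.5761 0.2457 0.0387] [0.1   0.1   0.065]
[   0  111   29  174 3406] [0.1188 0.1163 0.0143] [0.1006 0.0009 0.0101] [0.036 0.231 0.008]
[269 166  34  36 968] [0.4619 0.1142 0.0627] [0.4422 0.0947 0.0344] [0.039 0.039 0.057]
[    0   215   560   205 44248] [0.886  0.1232 0.3258] [ 0.625  -0.0649  0.1659] [0.522 0.376 0.32 ]
[258 242  25  28 527] [0.4565 0.0108 0.0263] [ 0.4408 -0.0051  0.0162] [0.031 0.032 0.02 ]
```

View pics/w1.png

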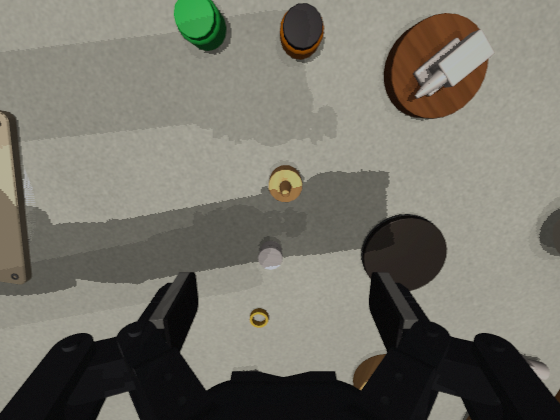

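The wrist view shows the post at (286,184), tin at (270,256), ring at (260,317), and amber jar at (302,28). It agrees with the top camera to about 3 mm, so I'll use the mean of the two. Grasping the post.

```bash
python3 -m creep '{"slide":[[-0.002,0.002,0.03],[0,0,0.04],[0,0,0.04],[0,0,0.04],[0,0,0.04],[0,0,0.02],[0,0,0.016],[0,0,0]],"twist":[0,0,0,0,0,0,0,0]}'
python3 -m creep '{"slide":[[0,0,0],[0,0,0],[0,0,0],[0,0,0],[0,0,0],[0,0,0],[0,0,0],[0,0,0]],"twist":[0,0,0,0,0,0,0,0]}' 0 40
python3 -m creep '{"slide":[[0,0,-0.02],[0,0,-0.04],[0,0,-0.04],[0,0,-0.04],[0,0,0],[0,0,0]],"twist":[0,0,0,0,0,0]}'
python3 - <<'E'
from h import *
todo(.6152,.0247,.0215,10.3)
im,d,P=cam("wrist");cv2.imwrite("pics/w2.png",im)
E
```

```text
clock: 3.65
position: [0.4407, 0.0944, 0.0046]
ee_rot: [0.641, 0.768, -0.001, -0.0]
ft_force: [-0.5, -0.1, 0.9]
grip_width: 1.001
grasp_force: 0.0
clock: 4.65
position: [0.4418, 0.0948, 0.0062]
ee_rot: [0.641, 0.767, 0.001, 0.0]
ft_force: [-2.2, -1.1, 7.2]
grip_width: 0.449
grasp_force: 39.8
clock: 5.4
position: [0.4409, 0.0945, 0.1449]
ee_rot: [0.641, 0.767, -0.0, -0.0]
ft_force: [-1.0, -0.6, -1.1]
grip_width: 0.455
grasp_force: 40.8
t 5.4 p [0.4409 0.0945 0.1449] yaw 10.2 tilt [ 0. -0.] grip 0.455 40.8 slide [-0.0997  0.1591  0.1233] twist -0.1
```

View pics/w2.png

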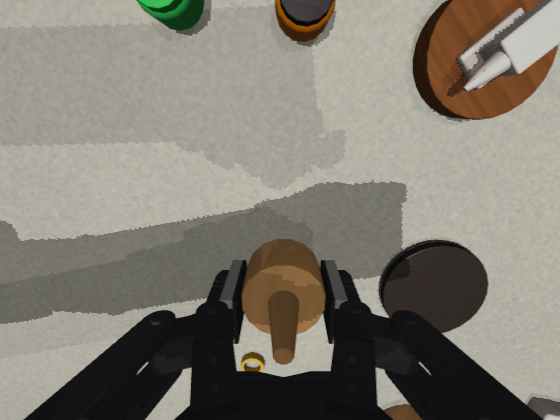

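The post is held with its pin upright at (284,310), and the board is at (434,287). I'll refine the board centre from this view.

```bash
python3 - <<'E'
from h import *
im,d,P=cam("wrist");W=heightmap(d,P)
m=((W[...,2]>0.006)&(W[...,2]<.03)&(d>0)&(im.max(2)<90)).astype(np.uint8)
n,L,st,ce=cv2.connectedComponentsWithStats(m)
l=L[287,434];p=W[L==l];print(st[l],((p.min(0)+p.max(0))/2).round(4),np.ptp(p,0).round(4))
# post axis in hand
m=(W[...,2]>.12)&(W[...,2]<.22)&(im[...,2]>im[...,0]*1.6)&(im[...,2]>60)
p=W[m];b=p[p[:,2]>.185];f=p[p[:,2]<.165]
print("pin",b[:,2].max(),((b.min(0)+b.max(0))/2).round(4),"foot",((f.min(0)+f.max(0))/2).round(4),np.ptp(f,0).round(3))
E
```

```text
[ 382  242  107   92 6893] [0.6156 0.0282 0.0116] [0.1087 0.1034 0.0111]
pin 0.21691252317857676 [0.4371 0.0964 0.201 ] foot [0.4404 0.1046 0.1517] [0.037 0.019 0.027]
```

```bash
python3 -m creep '{"slide":[[-0.02,0.032,0],[-0.02,0.032,0],[-0.02,0.032,0],[-0.02,0.032,0],[-0.02,0.0314,0],[0,0,0.03],[0,0,0.03],[0,0,0.03]],"twist":[0,0,0,0,0,0,0,0]}'
python3 -m creep '{"slide":[[0,0,0.015],[0,0,0.008],[0,0,0],[0,0,0]],"twist":[0,0,0,0]}'
python3 - <<'E'
from h import *
todo(.6155,.0248,.0215,10.3)
E
```

```text
clock: 6.5
position: [0.6151, 0.0243, 0.0529]
ee_rot: [0.641, 0.767, -0.001, -0.001]
ft_force: [-0.1, -0.8, -1.8]
grip_width: 0.456
grasp_force: 40.8
clock: 7.0
position: [0.6166, 0.0245, 0.0333]
ee_rot: [0.641, 0.767, 0.001, 0.0]
ft_force: [0.0, -0.3, -0.7]
grip_width: 0.451
grasp_force: 40.8
t 7.0 p [0.6166 0.0245 0.0333] yaw 10.2 tilt [0.    0.002] grip 0.451 40.8 slide [ 0.0005 -0.001   0.0118] twist -0.1
```

```bash
python3 -m creep '{"slide":[[0,-0.001,0.005],[0,0,0.004],[0,0,0.002],[0,0,0]],"twist":[0,0,0,0]}'
python3 -m creep '{"slide":[[0,0,0.0005],[0,0,0]],"twist":[0,0]}'
```

```text
clock: 7.5
position: [0.6149, 0.0243, 0.0213]
ee_rot: [0.641, 0.767, 0.0, -0.0]
ft_force: [-0.8, 0.3, 0.3]
grip_width: 0.449
grasp_force: 40.8
clock: 7.75
position: [0.6149, 0.0243, 0.0213]
ee_rot: [0.641, 0.767, 0.0, -0.0]
ft_force: [-3.1, -0.2, 6.3]
grip_width: 0.449
grasp_force: 41.5
```

```bash
python3 -m creep '{"slide":[[0,0,0],[0,0,0],[0,0,0],[0,0,0],[0,0,0],[0,0,-0.03],[0,0,-0.05],[0,0,-0.05]],"twist":[0,0,0,0,0,0,0,0]}' 100 40
python3 -m creep '{"slide":[[0,-0.04,-0.05],[0,-0.04,0],[0,-0.04,0],[0,-0.04,0],[0,0,0],[0,0,0]],"twist":[0,0,0,0,0,0]}'
cat >> h.py <<'E'
def blobs(name,lo=.006,hi=.1,amin=40,box=(.3,.75,-.32,.32)):
    im,d,P=cam(name);W=heightmap(d,P)
    m=((W[...,2]>lo)&(W[...,2]<hi)&(d>0)&(W[...,0]>box[0])&(W[...,0]<box[1])&(W[...,1]>box[2])&(W[...,1]<box[3])).astype(np.uint8)
    n,L,st,ce=cv2.connectedComponentsWithStats(m)
    for i in range(1,n):
        if st[i,4]>amin:
            p=W[L==i];print(name,ce[i].round(),"c",((p.min(0)+p.max(0))/2).round(4)[:2],"ext",np.ptp(p,0).round(3)[:2],"zmax",p[:,2].max().round(3))
    return im,d,P,W
E
python3 - <<'E'
from h import *
im,*_=blobs("wrist",amin=300);cv2.imwrite("pics/w3.png",im)
im,d,P,W=blobs("top",lo=.022)
todo(.4414,-.1148,.1,10.3)
E
```

```text
clock: 8.75
position: [0.6146, 0.0242, 0.1521]
ee_rot: [0.641, 0.767, -0.0, -0.0]
ft_force: [1.6, 0.8, 0.2]
grip_width: 1.002
grasp_force: 0.0
clock: 9.5
position: [0.4589, -0.0037, 0.2]
ee_rot: [0.641, 0.767, 0.001, 0.0]
ft_force: [0.7, -0.8, -0.1]
grip_width: 1.002
grasp_force: 0.0
wrist [425. 184.] c [0.6164 0.0246] ext [0.11  0.109] zmax 0.078
wrist [266. 187.] c [ 0.4414 -0.0051] ext [0.031 0.031] zmax 0.027
wrist [374. 348.] c [ 0.6176 -0.1988] ext [0.022 0.06 ] zmax 0.043
wrist [239. 354.] c [ 0.4438 -0.239 ] ext [0.049 0.049] zmax 0.042
top [378. 142.] c [ 0.6538 -0.1963] ext [0.099 0.098] zmax 0.073
top [181. 179.] c [0.5735 0.2453] ext [0.1   0.099] zmax 0.074
top [403. 236.] c [ 0.4413 -0.2407] ext [0.049 0.048] zmax 0.045
top [176. 245.] c [0.426  0.2513] ext [0.041 0.043] zmax 0.056
top [180. 292.] c [0.3248 0.2404] ext [0.042 0.04 ] zmax 0.054
t 9.6 p [ 0.4591 -0.0038  0.1997] yaw 10.3 tilt [-0.  0.] grip 0.997 0.0 slide [-0.1061 -0.0372  0.0997] twist -0.0
```

View pics/w3.png

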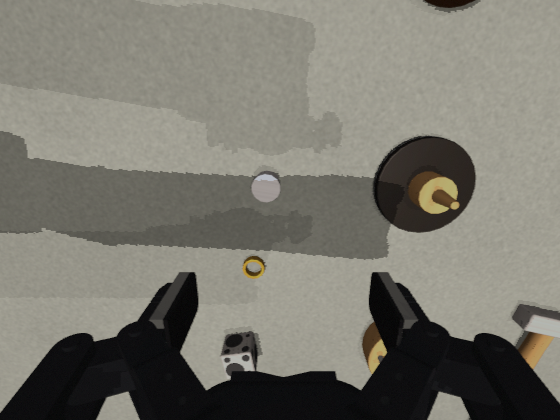

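The post stands upright on the board (436,192), and the ring is at (254,267). I'll measure both more closely.

```bash
python3 - <<'E'
from h import *
im,d,P=cam("wrist");W=heightmap(d,P)
f=(W[...,2]>.025)&(W[...,2]<.1)&(np.hypot(W[...,0]-.616,W[...,1]-.0245)<.05)&(d>0)
p=W[f];print("foot",((p.min(0)+p.max(0))/2).round(4),np.ptp(p,0).round(3))
q=p[p[:,2]>.066];print("tip",q.mean(0).round(4),len(q))
hsv=cv2.cvtColor(im,cv2.COLOR_BGR2HSV)
r=cv2.inRange(hsv,(15,110,60),(35,255,255));r[:, :230]=0;r[:,285:]=0;r[:245]=0;r[295:]=0
ys,xs=np.nonzero(r);(c,rad)=cv2.minEnclosingCircle(np.stack([xs,ys],1).astype(np.float32));print(c,rad,ray(P,*c,.005))
x,y=ray(P,*c,.005)[:2]; todo(x,y,.1,10.3)
E
```

```text
foot [0.6156 0.0237 0.0517] [0.04  0.04  0.053]
tip [0.614  0.0243 0.0732] 138
(253.38265991210938, 266.88775634765625) 11.198033332824707 [ 0.44185721 -0.11419347  0.005     ]
t 9.65 p [ 0.459  -0.0038  0.1995] yaw 10.2 tilt [-0. -0.] grip 0.998 0.0 slide [-0.1055 -0.0365  0.0996] twist -0.1
```

```bash
python3 -m creep '{"slide":[[-0.035,-0.012,0],[-0.035,-0.012,0],[-0.0355,-0.0125,0],[0,0,0.05],[0,0,0.05],[0,0,0.05],[0,0,0.03],[0,0,0.01]],"twist":[0,0,0,0,0,0,0,0]}' 50 20
python3 -m creep '{"slide":[[0,0,0.005],[0,0,0],[0,0,0]],"twist":[0,0,0]}'
python3 - <<'E'
from h import *
todo(.4418,-.1143,.002,10.3)
im,*_=cam("wrist");cv2.imwrite("pics/w4.png",im)
E
```

```text
clock: 10.65
position: [0.4404, -0.1145, 0.0079]
ee_rot: [0.641, 0.767, -0.001, -0.001]
ft_force: [-0.5, 0.1, 0.7]
grip_width: 0.502
grasp_force: 0.0
clock: 11.02
position: [0.442, -0.1143, 0.0055]
ee_rot: [0.641, 0.767, 0.001, 0.001]
ft_force: [0.2, -1.0, -0.5]
grip_width: 0.497
grasp_force: 0.0
t 11.03 p [ 0.442  -0.1143  0.0055] yaw 10.2 tilt [0.    0.002] grip 0.497 0.0 slide [-0.     -0.0002  0.0035] twist -0.1
```

View pics/w4.png

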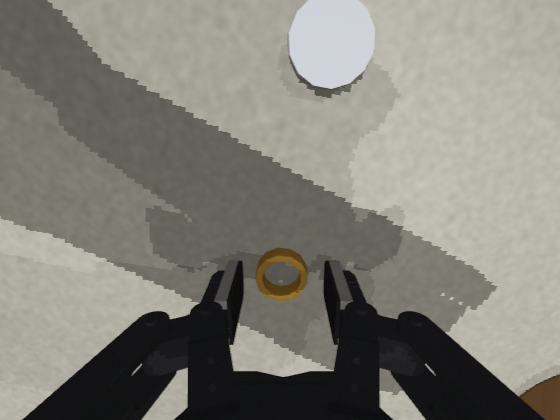

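The ring (282,276) is centred between the pads. Lowering and closing.

```bash
python3 -m creep '{"slide":[[0,0,0.002],[0,0,0.002],[0,0,0],[0,0,0]],"twist":[0,0,0,0]}' 45
python3 -m creep '{"slide":[[0,0,0],[0,0,0],[0,0,0],[0,0,0],[0,0,0],[0,0,0]],"twist":[0,0,0,0,0,0]}' 0 25
python3 -m creep '{"slide":[[0,0,-0.01],[0,0,-0.03],[0,0,-0.05],[0,0,-0.06],[0,0,0],[0,0,0]],"twist":[0,0,0,0,0,0]}'
python3 - <<'E'
from h import *
todo(.6152,.0238,.12,10.3)
im,d,P=cam("wrist");cv2.imwrite("pics/w5.png",im[150:,130:430]);np.savez("w5.npz",im=im,d=d,**P)
E
```

```text
clock: 11.58
position: [0.4412, -0.1143, 0.0006]
ee_rot: [0.641, 0.767, -0.0, -0.0]
ft_force: [-0.3, 0.0, -0.6]
grip_width: 0.45
grasp_force: 0.0
clock: 12.32
position: [0.4413, -0.1143, 0.0007]
ee_rot: [0.641, 0.767, 0.0, -0.0]
ft_force: [-1.5, -0.1, 5.7]
grip_width: 0.311
grasp_force: 24.4
clock: 13.08
position: [0.4411, -0.1141, 0.1507]
ee_rot: [0.641, 0.767, 0.0, 0.0]
ft_force: [-0.6, -0.5, -1.2]
grip_width: 0.313
grasp_force: 24.7
t 13.07 p [ 0.4411 -0.1141  0.1507] yaw 10.2 tilt [0.    0.001] grip 0.313 24.7 slide [0.1047 0.1959 0.0308] twist -0.1
```

View pics/w5.png

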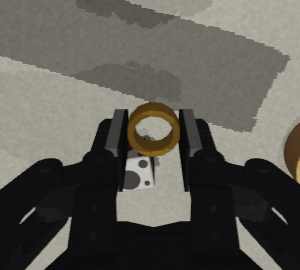

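The ring is held flat at full-image (283,278). I'll work out its centre in the hand, then the travel to the pin.

```bash
python3 - <<'E'
from h import *
z=np.load("w5.npz");im,d=z["im"],z["d"];W=heightmap(d,z)
hsv=cv2.cvtColor(im,cv2.COLOR_BGR2HSV)
r=(hsv[...,0]>10)&(hsv[...,0]<35)&(hsv[...,1]>110)&(W[...,2]>.14)&(W[...,2]<.175)
ys,xs=np.nonzero(r);print(len(xs),W[r].min(0),W[r].max(0),W[r].ptp(0) if hasattr(W[r],'ptp') else np.ptp(W[r],0))
t=r&(W[...,2]>W[r][:,2].max()-.004);p=W[t];c=(p.min(0)+p.max(0))/2;print("ring",c,np.ptp(p,0))
# pin now, top view same frame shift
im,d,P=cam("top");W=heightmap(d,P);f=(W[...,2]>.03)&(np.hypot(W[...,0]-.615,W[...,1]-.024)<.05)
p=W[f];print("top foot",(p.min(0)+p.max(0))/2,np.ptp(p,0))
todo(.6152,.0238,.12,10.3)
E
```

```text
1627 [ 0.4278609  -0.1281149   0.14886965] [ 0.45592591 -0.09997201  0.16595054] [0.02806501 0.02814289 0.01708089]
ring [ 0.42850933 -0.11424789  0.16404618] [0.00121659 0.00688322 0.00380872]
top foot [0.61314721 0.02389155 0.05531872] [0.03962851 0.03782286 0.04936572]
t 13.18 p [ 0.4404 -0.1142  0.1496] yaw 10.2 tilt [ 0.    -0.002] grip 0.311 24.7 slide [0.1048 0.1966 0.0293] twist -0.1
```

```bash
python3 -m creep '{"slide":[[0.0175,0.0327,0],[0.0175,0.0327,0],[0.0175,0.0327,0],[0.0175,0.0327,0],[0.0175,0.0327,0],[0.0175,0.0327,0],[0,0,0.035],[0,0,0.015]],"twist":[0,0,0,0,0,0,0,0]}'
python3 -m creep '{"slide":[[0,0,0],[0,0,0]],"twist":[0,0]}'
python3 - <<'E'
from h import *
im,d,P=cam("wrist");cv2.imwrite("pics/w6.png",im[150:,130:430])
W=heightmap(d,P);hsv=cv2.cvtColor(im,cv2.COLOR_BGR2HSV)
r=(hsv[...,0]>10)&(hsv[...,0]<35)&(hsv[...,1]>110)
a=W[r&(W[...,2]>.09)&(W[...,2]<.125)];print("ring",(a.min(0)+a.max(0))/2,np.ptp(a,0))
a=W[r&(W[...,2]>.025)&(W[...,2]<.085)&(abs(W[...,0]-.615)<.04)];print("post",(a.min(0)+a.max(0))/2,np.ptp(a,0))
todo(.6152,.0240,.05,10.3)
E
```

```text
clock: 14.18
position: [0.6139, 0.0236, 0.0972]
ee_rot: [0.641, 0.767, -0.002, -0.001]
ft_force: [-0.1, -0.4, 0.2]
grip_width: 0.31
grasp_force: 24.7
clock: 14.42
position: [0.616, 0.0235, 0.1015]
ee_rot: [0.641, 0.767, 0.0, 0.0]
ft_force: [0.6, 0.3, 0.1]
grip_width: 0.312
grasp_force: 24.7
ring [0.61678281 0.02352757 0.10703468] [0.02824483 0.02802174 0.01442026]
post [0.61592435 0.02416384 0.05117327] [0.03980347 0.03895092 0.0522899 ]
t 14.47 p [0.6161 0.0236 0.1018] yaw 10.2 tilt [0.    0.002] grip 0.309 24.7 slide [ 0.0006 -0.0009  0.0518] twist -0.1
```

View pics/w6.png

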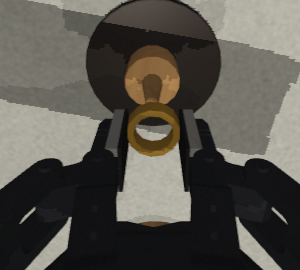

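The ring (283,282) sits right above the pin to within 1 mm, and the post is below it. Descending.

```bash
python3 -m creep '{"slide":[[0.0005,-0.001,0.012],[0,0,0.012],[0,0,0.01],[0,0,0.01],[0,0,0.006],[0,0,0.002],[0,0,0],[0,0,0]],"twist":[0,0,0,0,0,0,0,0]}'
python3 -m creep '{"slide":[[0,0,0],[0,0,0],[0,0,0]],"twist":[0,0,0]}' 50 25
python3 - <<'E'
from h import *
todo(.6152,.0240,.1,10.3)
im,d,P=cam("wrist");cv2.imwrite("pics/w7.png",im[150:,130:430])
E
```

```text
clock: 15.48
position: [0.6148, 0.0242, 0.049]
ee_rot: [0.641, 0.767, 0.0, 0.0]
ft_force: [-0.1, -0.4, 0.4]
grip_width: 0.313
grasp_force: 24.7
clock: 15.85
position: [0.6146, 0.0243, 0.0487]
ee_rot: [0.641, 0.767, 0.0, 0.0]
ft_force: [-1.1, -0.9, -0.2]
grip_width: 0.495
grasp_force: 0.0
t 15.85 p [0.6146 0.0243 0.0487] yaw 10.2 tilt [0. 0.] grip 0.495 0.0 slide [-0.0004  0.0006 -0.0513] twist -0.1
```

View pics/w7.png

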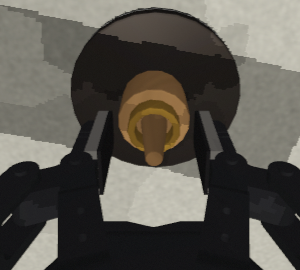

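The ring lies on the foot around the pin (284,280). Next the block: lift and hover short of it to measure its yaw.

```bash
python3 -m creep '{"slide":[[0,0,-0.03],[0,0,-0.05],[0,0,-0.05],[-0.03,-0.036,-0.03],[-0.03,-0.036,0],[-0.03,-0.036,0],[-0.03,-0.036,0],[-0.03,-0.036,0]],"twist":[0,0,0,0,0,0,0,0]}' 100
python3 -m creep '{"slide":[[-0.01,-0.035,0],[0,0,0],[0,0,0]],"twist":[0,0,0]}'
python3 - <<'E'
from h import *
im,d,P=cam("wrist");W=heightmap(d,P);cv2.imwrite("pics/w8.png",im)
m=(W[...,2]>.035)&(W[...,2]<.05)&(np.hypot(W[...,0]-.443,W[...,1]+.24)<.05)
p=W[m][:,:2].astype(np.float32)*1000;(c,s,a)=cv2.minAreaRect(p);print(c,s,a)
todo(c[0]/1000,c[1]/1000,.004,a);todo(c[0]/1000,c[1]/1000,.004,a-90)
E
```

```text
clock: 16.9
position: [0.463, -0.1565, 0.2087]
ee_rot: [0.641, 0.767, 0.0, 0.0]
ft_force: [-0.7, -0.3, 0.8]
grip_width: 0.999
grasp_force: 0.0
clock: 17.27
position: [0.4319, -0.171, 0.2088]
ee_rot: [0.641, 0.768, 0.0, 0.0]
ft_force: [-0.4, -0.1, 0.2]
grip_width: 0.997
grasp_force: 0.0
(443.6057434082031, -240.2593536376953) (39.99740982055664, 40.64107894897461) 19.28954315185547
t 17.32 p [ 0.4321 -0.1708  0.2087] yaw 10.3 tilt [-0.  0.] grip 1.003 0.0 slide [-0.0704 -0.0012  0.2047] twist -9.0
t 17.32 p [ 0.4321 -0.1708  0.2087] yaw 10.3 tilt [-0.  0.] grip 1.003 0.0 slide [-0.0704 -0.0012  0.2047] twist 81.0
```

View pics/w8.png

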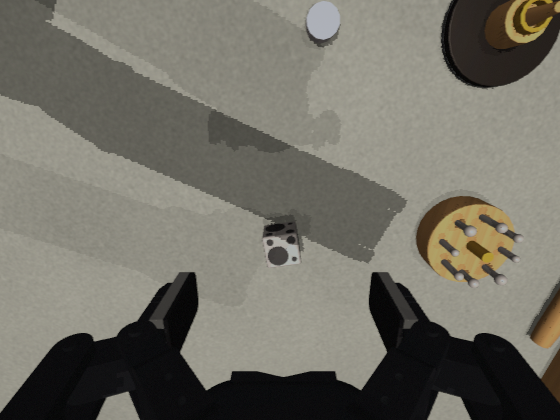

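The block's top face is at (281,252), yaw 19.3°. The ring is visible on the post at (527,15). Grasping the block.

```bash
python3 -m creep '{"slide":[[-0.035,0,0],[-0.0355,-0.001,0],[0,0,0.05],[0,0,0.05],[0,0,0.05],[0,0,0.04],[0,0,0.015],[0,0,0]],"twist":[0,0,-9,0,0,0,0,0]}'
python3 -m creep '{"slide":[[0,0,0],[0,0,0],[0,0,0],[0,0,0],[0,0,0],[0,0,0],[0,0,0],[0,0,0]],"twist":[0,0,0,0,0,0,0,0]}' 0 70
python3 -m creep '{"slide":[[0,0,-0.02],[0,0,-0.05],[0,0,-0.05],[0,0,-0.04],[0,0,0],[0,0,0]],"twist":[0,0,0,9,0,0]}'
python3 - <<'E'
from h import *
todo(.5952,.1355,.005,10.3)
im,d,P=cam("wrist");cv2.imwrite("pics/w9.png",im[150:,130:430])
W=heightmap(d,P);z=manip.get_obs()["position"]
m=(abs(W[...,2]-z[2]-.037)<.006)&(np.hypot(W[...,0]-z[0],W[...,1]-z[1])<.035)&(im.max(2)>120)
p=W[m][:,:2].astype(np.float32)*1000;print(cv2.minAreaRect(p),z)
E
```

```text
clock: 18.32
position: [0.443, -0.2409, 0.0033]
ee_rot: [0.579, 0.815, -0.001, -0.001]
ft_force: [-0.3, 0.1, 0.2]
grip_width: 0.999
grasp_force: 0.0
clock: 19.32
position: [0.4438, -0.2412, 0.0048]
ee_rot: [0.579, 0.815, 0.001, 0.001]
ft_force: [-1.9, 0.5, 9.2]
grip_width: 0.459
grasp_force: 70.7
clock: 20.08
position: [0.4423, -0.2403, 0.1625]
ee_rot: [0.64, 0.768, 0.0, -0.001]
ft_force: [0.1, 0.4, -5.0]
grip_width: 0.461
grasp_force: 72.3
t 20.07 p [ 0.4423 -0.2403  0.1625] yaw 10.4 tilt [ 0.001 -0.001] grip 0.461 72.3 slide [0.3419 0.2183 0.1577] twist 0.1
((445.780029296875, -254.5487823486328), (39.24885177612305, 9.7299222946167), 11.51087474822998) [ 0.44206275 -0.24036789  0.16208935]
```

View pics/w9.png

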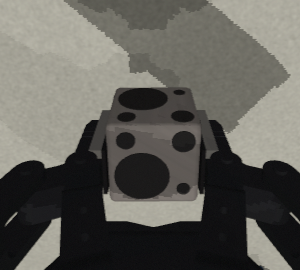

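The block is held square. Carrying it to midway between board and anvil.

```bash
python3 -m creep '{"slide":[[0.0428,0.0273,0],[0.0428,0.0273,0],[0.0428,0.0273,0],[0.0428,0.0273,0],[0.0428,0.0273,0],[0.0428,0.0273,0],[0.0428,0.0273,0],[0.0422,0.0275,0]],"twist":[0,0,0,0,0,0,0,0]}'
python3 -m creep '{"slide":[[0,0,0],[0,0,0.05],[0,0,0.05],[0,0,0.03],[0,0,0],[0,0,0]],"twist":[0,0,0,0,0,0]}'
python3 - <<'E'
from h import *
todo(.5955,.1354,.005,10.3)
E
```

```text
clock: 21.12
position: [0.5969, 0.1355, 0.1613]
ee_rot: [0.641, 0.768, -0.001, -0.001]
ft_force: [1.4, -0.8, -4.5]
grip_width: 0.462
grasp_force: 72.0
clock: 21.88
position: [0.5978, 0.1338, 0.0343]
ee_rot: [0.641, 0.767, 0.0, 0.0]
ft_force: [0.7, 0.7, -4.1]
grip_width: 0.456
grasp_force: 72.2
t 21.88 p [0.5978 0.1338 0.0343] yaw 10.2 tilt [-0.     0.001] grip 0.456 72.2 slide [ 0.002  -0.002   0.0293] twist -0.1
```

```bash
python3 -m creep '{"slide":[[0.002,-0.002,0.01],[0,0,0.01],[0,0,0.005],[0,0,0.003],[0,0,0],[0,0,0]],"twist":[0,0,0,0,0,0]}'
python3 - <<'E'
from h import *
todo(.5955,.1354,.0045,10.3)
E
```

```text
clock: 22.62
position: [0.5952, 0.1359, 0.0058]
ee_rot: [0.641, 0.767, 0.0, 0.0]
ft_force: [0.6, -0.8, -4.6]
grip_width: 0.457
grasp_force: 72.4
t 22.62 p [0.5952 0.1359 0.0058] yaw 10.2 tilt [0. 0.] grip 0.457 72.4 slide [-0.0005  0.0002  0.0013] twist -0.1
```

```bash
python3 -m creep '{"slide":[[0,0,0.001],[0,0,0],[0,0,0],[0,0,0]],"twist":[0,0,0,0]}'
python3 -m creep '{"slide":[[0,0,0],[0,0,0],[0,0,0],[0,0,0],[0,0,-0.03],[0,0,-0.05],[0,0,-0.06],[0,0,-0.06]],"twist":[0,0,0,0,0,0,0,0]}' 100
python3 -m creep '{"slide":[[0.036,-0.024,0],[0.036,-0.024,0],[0.036,-0.024,0],[0.036,-0.024,0],[0.036,-0.024,0],[0.034,-0.024,0],[0,0,0],[0,0,0]],"twist":[0,0,0,0,0,0,0,0]}'
python3 - <<'E'
from h import *
im,d,P,W=blobs("wrist",amin=300);cv2.imwrite("pics/w10.png",im)
m=(abs(W[...,2]-.041)<.005)&(np.hypot(W[...,0]-.5955,W[...,1]-.135)<.04)
if m.sum()>20:print("block",cv2.minAreaRect(W[m][:,:2].astype(np.float32)*1000))
im,d,P,W=blobs("top",lo=.022)
todo(.4278,.2525,.006,10.3)
E
```

```text
clock: 23.12
position: [0.5952, 0.1359, 0.0049]
ee_rot: [0.641, 0.767, 0.0, 0.0]
ft_force: [-0.5, -0.2, -0.2]
grip_width: 0.461
grasp_force: 72.7
clock: 24.12
position: [0.5947, 0.1357, 0.2065]
ee_rot: [0.641, 0.767, 0.0, -0.0]
ft_force: [0.9, 1.0, 0.7]
grip_width: 1.0
grasp_force: 0.0
clock: 25.12
position: [0.4157, 0.3203, 0.2047]
ee_rot: [0.641, 0.767, 0.0, 0.0]
ft_force: [0.2, -0.6, -0.6]
grip_width: 1.0
grasp_force: 0.0
wrist [196. 239.] c [0.3285 0.2453] ext [0.043 0.04 ] zmax 0.051
wrist [284. 246.] c [0.429  0.2548] ext [0.043 0.041] zmax 0.051
wrist [405. 260.] c [0.576  0.2522] ext [0.1   0.088] zmax 0.07
wrist [378. 345.] c [0.5789 0.1333] ext [0.012 0.037] zmax 0.04
block ((580.5303344726562, 133.407470703125), (9.281444549560547, 36.87562561035156), 11.03063678741455)
top [378. 142.] c [ 0.6537 -0.1962] ext [0.098 0.099] zmax 0.074
top [281. 160.] c [0.6132 0.0239] ext [0.04  0.038] zmax 0.081
top [181. 179.] c [0.5736 0.2455] ext [0.1   0.098] zmax 0.076
top [230. 169.] c [0.593 0.136] ext [0.045 0.045] zmax 0.046
top [295. 238.] c [ 0.4377 -0.0059] ext [0.029 0.031] zmax 0.031
top [176. 245.] c [0.426  0.2514] ext [0.042 0.043] zmax 0.055
top [180. 292.] c [0.3248 0.2401] ext [0.042 0.04 ] zmax 0.055
t 25.23 p [0.4162 0.3198 0.2047] yaw 10.1 tilt [-0.  0.] grip 1.002 0.0 slide [-0.0683 -0.0004  0.1987] twist -0.2
```

View pics/w10.png

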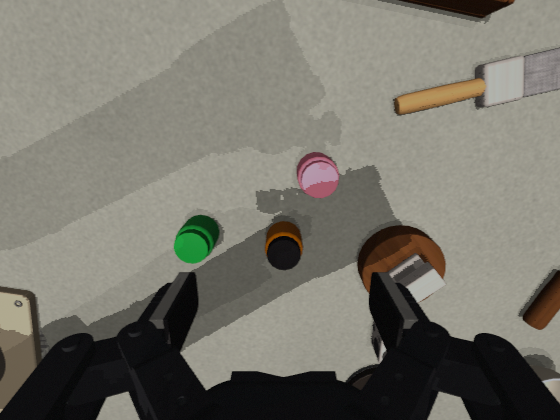

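Amber jar with black cap at (284,246), green (196,239), pink (319,176). The block is within about 1 mm of its midpoint. Grasping the jar with a reduced opening.

```bash
python3 -m creep '{"slide":[[-0.034,0,0],[-0.034,0,0],[0,0,0],[0,0,0.05],[0,0,0.05],[0,0,0.05],[0,0,0.035],[0,0,0.014]],"twist":[0,0,0,0,0,0,0,0]}' 82 35
python3 -m creep '{"slide":[[0,0,0],[0,0,0],[0,0,0],[0,0,0],[0,0,0],[0,0,0],[0,0,0],[0,0,0]],"twist":[0,0,0,0,0,0,0,0]}' 0 35
python3 -m creep '{"slide":[[0,0,-0.02],[0,0,-0.05],[0,0,-0.06],[0,0,-0.06],[0,0,0],[0,0,0]],"twist":[0,0,0,0,0,0]}'
python3 - <<'E'
from h import *
im,d,P=cam("wrist");cv2.imwrite("pics/w11.png",im[130:,130:430])
todo(.636,-.086,.006,10.3)
E
```

```text
clock: 26.22
position: [0.4267, 0.2532, 0.0038]
ee_rot: [0.641, 0.767, -0.001, -0.0]
ft_force: [-0.2, 0.5, 0.4]
grip_width: 0.819
grasp_force: 0.0
clock: 27.22
position: [0.4281, 0.2546, 0.0068]
ee_rot: [0.641, 0.767, 0.001, -0.0]
ft_force: [-1.5, -1.5, 8.1]
grip_width: 0.5
grasp_force: 36.5
clock: 27.98
position: [0.4269, 0.2538, 0.195]
ee_rot: [0.641, 0.767, -0.0, -0.0]
ft_force: [0.4, -1.1, -2.0]
grip_width: 0.501
grasp_force: 36.4
t 28.02 p [0.4266 0.2535 0.1943] yaw 10.2 tilt [-0.001 -0.002] grip 0.5 36.4 slide [-0.3712  0.146   0.1884] twist -0.1
```

View pics/w11.png

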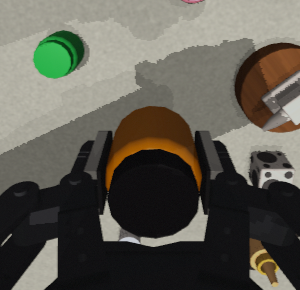

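The jar is held upright. Carrying it to midway between board and stand.

```bash
python3 -m creep '{"slide":[[-0.0463,0.0183,0],[-0.0463,0.0183,0],[-0.0463,0.0183,0],[-0.0463,0.0183,0],[-0.0463,0.0183,0],[-0.0463,0.0183,0],[-0.0463,0.0183,0],[-0.0459,0.0179,0]],"twist":[0,0,0,0,0,0,0,0]}'
python3 -m creep '{"slide":[[0,0,0],[0,0,0.05],[0,0,0.05],[0,0,0.04],[0,0,0.02],[0,0,0],[0,0,0],[0,0,0]],"twist":[0,0,0,0,0,0,0,0]}'
python3 - <<'E'
from h import *
todo(.6358,-.0847,.0065,10.3)
im,d,P=cam("top");W=heightmap(d,P)
m=(W[...,2]>.025)&(W[...,2]<.09)&(np.hypot(W[...,0]-.634,W[...,1]+.087)<.035)&(im[...,2]>im[...,0]*1.6)
p=W[m]
if len(p)>5:print("jar",len(p),(p.min(0)+p.max(0))/2,np.ptp(p,0))
E
```

```text
clock: 29.02
position: [0.6367, -0.0855, 0.1933]
ee_rot: [0.641, 0.767, -0.001, -0.001]
ft_force: [0.1, 0.5, -1.1]
grip_width: 0.503
grasp_force: 36.4
clock: 30.02
position: [0.6378, -0.0843, 0.0372]
ee_rot: [0.641, 0.767, 0.001, 0.001]
ft_force: [-0.6, 0.3, -1.6]
grip_width: 0.504
grasp_force: 36.4
t 30.02 p [ 0.6378 -0.0843  0.0372] yaw 10.2 tilt [-0.     0.002] grip 0.504 36.4 slide [-0.     -0.0021  0.0307] twist -0.1
```

```bash
python3 -m creep '{"slide":[[0,-0.0015,0.012],[0,0,0.01],[0,0,0.005],[0,0,0.0025],[0,0,0],[0,0,0]],"twist":[0,0,0,0,0,0]}'
python3 - <<'E'
from h import *
todo(.6358,-.0847,.0065,10.3)
E
```

```text
clock: 30.82
position: [0.6349, -0.0845, 0.0068]
ee_rot: [0.641, 0.767, 0.0, -0.001]
ft_force: [-7.3, 2.5, 10.5]
grip_width: 0.502
grasp_force: 37.6
t 30.82 p [ 0.6349 -0.0845  0.0068] yaw 10.2 tilt [ 0.001 -0.001] grip 0.502 37.6 slide [-0.0004  0.0008  0.0003] twist -0.1
```

```bash
python3 -m creep '{"slide":[[0,0,-0.0005],[0,0,0],[0,0,0],[0,0,0],[0,0,0],[0,0,-0.03],[0,0,-0.05],[0,0,-0.05]],"twist":[0,0,0,0,0,0,0,0]}' 85
python3 -m creep '{"slide":[[0,0,-0.05],[0.03,-0.04,-0.04],[0.03,-0.04,0],[0.03,-0.04,0],[0.03,-0.04,0],[0,0,0],[0,0,0]],"twist":[0,0,0,0,0,0,0]}'
python3 - <<'E'
from h import *
im,*_=blobs("top",lo=.022)
todo(.6,0,.2,10.3)
cv2.imwrite("pics/t2.png",cv2.resize(im[90:310,110:430],None,fx=2.4,fy=2.4,interpolation=cv2.INTER_CUBIC))
im,*_=blobs("scene",lo=.022,amin=100)
cv2.imwrite("pics/s2.png",cv2.resize(im[140:330,80:460],None,fx=2.1,fy=2.1,interpolation=cv2.INTER_CUBIC))
E
```

```text
clock: 31.82
position: [0.635, -0.0845, 0.1379]
ee_rot: [0.641, 0.767, -0.0, -0.0]
ft_force: [-0.3, 0.4, -0.3]
grip_width: 0.847
grasp_force: 0.0
clock: 32.7
position: [0.4581, 0.0045, 0.226]
ee_rot: [0.641, 0.767, 0.001, 0.0]
ft_force: [1.2, -0.9, -0.7]
grip_width: 0.848
grasp_force: 0.0
top [378. 142.] c [ 0.6533 -0.1963] ext [0.098 0.098] zmax 0.075
top [181. 179.] c [0.5736 0.2447] ext [0.1   0.099] zmax 0.073
top [230. 169.] c [0.5926 0.136 ] ext [0.045 0.044] zmax 0.045
top [180. 292.] c [0.3248 0.24  ] ext [0.042 0.04 ] zmax 0.056
t 32.75 p [0.4583 0.0041 0.2258] yaw 10.2 tilt [-0.     0.001] grip 0.851 0.0 slide [-0.0292  0.1387  0.0259] twist -0.1
scene [276. 180.] c [ 0.4403 -0.005 ] ext [0.031 0.032] zmax 0.029
scene [416. 185.] c [0.3288 0.2437] ext [0.043 0.043] zmax 0.054
scene [130. 223.] c [ 0.6562 -0.1954] ext [0.098 0.1  ] zmax 0.075
scene [186. 238.] c [ 0.6359 -0.0831] ext [0.041 0.04 ] zmax 0.054
scene [244. 255.] c [0.6152 0.0242] ext [0.04 0.04] zmax 0.079
scene [306. 274.] c [0.5953 0.1371] ext [0.046 0.044] zmax 0.044
scene [368. 294.] c [0.5756 0.2461] ext [0.1   0.099] zmax 0.074
```

View pics/s2.png

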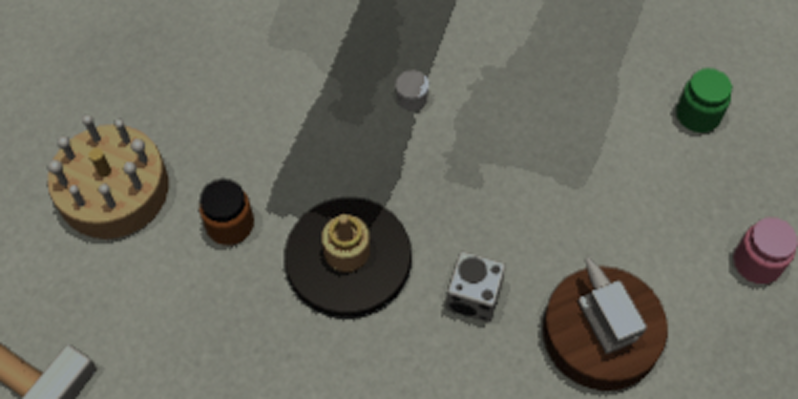

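The scene crop shows the post upright on the board (345,245) with the ring on its foot. The jar (225,212) and block (475,285) are in line at their midpoints to about 2 mm. The tin (412,90) has not moved, nor have the look-alikes. The hand is clear, so I'll hand in.

```bash
python3 -c "
from workcell import manip
print(manip.hand_in())"
```

```text
the job is handed in; nothing more can be done
None
```

I set up the bench and handed the job in at about 33 s: the post stands on the board with the ring down on its foot, the block and jar are within about 2–3 mm of their midpoints, and the tin was left untouched.

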